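# Start a jack screw by feeling for its thread

## Robot

A 6-joint arm with a two-finger parallel gripper is mounted at the origin on the work surface. World frame = base frame: x ahead of the robot, y to its left, z up, the work surface at z = 0. Lengths are in m, angles in degrees, forces in N, time in s.
With the tool pointing down it reaches from about 0.4 to 0.825 m from the base axis. Payload 7 kg.
Tool frame: the origin (TCP) lies on the centre line of the jaws, within the pads' length; the fingertips stand 22 mm ahead of it and the grasp point (between the pads) lies 3 mm ahead of it; z points along the fingers, y is the line along which they close (so a half turn about z gives the same grasp; the last joint's range is limited). The gripper opens to 88 mm and grips with 3 to 60 N. Pads are 19 mm wide; open, the fingers measure 130 mm over their backs; the gripper's body (78 mm by 193 mm) begins 47 mm behind the grasp point.
Start: joints at [-53.852, 20.546, 0.682, 0, -70.136, -16.507], TCP at [0.227, -0.636, 0.249] pointing down, gripper open.
Joint ranges: [-176.03, 176.03], [-82.01, 121.73], [-58.28, 71.71], [-173.87, 95.51], [-174.79, -0.11], [-173.66, 173.66]. Speed limits (degrees/s): [136.94, 136.94, 172.46, 180, 180, 180].

## Interface

Orientations are given as [roll, pitch, yaw] about the fixed x, y, z axes, in that order (R = Rz(yaw) Ry(pitch) Rx(roll)).
In Python, from plant import get_state, cams, r gives the robot as it stands.
- The arm moves only by the tool apply_moves, never from a script. Its argument "targets" is a list of rows, each an object with "dp": the shift along the world's x, y, z in m, a list of three; "yaw": the turn about the world's z in degrees. In form: [{"dp": [x, y, z], "yaw": yaw}, ...]. A call has 1 to 20 rows; each row is the pose to reach, as a shift and turn from the pose commanded when the call began; what a row does not reach only later rows make up. A row lasts 1/12 s, in which the tool goes at most 41.7 mm and 7.16 degrees, less where a joint would pass 70% of its speed; a pose out of reach is approached as far as the arm can. A call with a gripper value outside its range is refused whole. "grip" is the gripper command: -1 is fully open, 1 is shut, values between are in proportion, set as the call begins (left out, the last holds). The fingers move at their own pace and stop on an object; "squeeze" is the grip in N (left out, the last holds). Time passes only in rows, so rows that repeat a pose let the fingers close. It gives the time, the measured TCP pose, the force, the opening and the grip force at its end, in the units of the state.
- get_state(): the state, without advancing time (a new reading comes with each control period).
- cams.capture(name): name is "side" or "top"; returns a dict with "image" (480x640x3 uint8, red, green, blue), "range_z" (480x640 float32, m along the optical axis (not along the pixel's ray), 0 where there is no reading), "fx", "fy", "cx", "cy" (pixels), "R" (3x3) and "t" (3): a world point X has camera coordinates R X + t. Camera axes: x right, y down, z forward; pixel columns grow to the right and rows downward; lengths in m; the calibration is good to about 2 mm. A picture is of the moment at which its call begins.
- r.close_job(): hands the job in; it is judged then, once.
The state is a dict: "time_s": time; "joints": joint angles; "qd": joint speeds; "joint_torque": joint torques, N m; "tcp_pos": TCP position; "eef_rot": TCP orientation; "contact_force": force on the tool from outside, world axes, zero at the start; "moment": the same for the moment, N m; "gripper_width": finger opening in m; "gripper_force": force on a finger pad.
Only numpy, scipy, OpenCV 4.12 (cv2) and the standard library are available. Lean on these libraries where they do the work, as an engineer would, in place of code of your own. Each camera call takes 0.05 s, during which the arm holds its last target. There are 200 camera calls.

## Task

Take the hex-headed jack screw out of the parts bin and stand it upright in the mouth of the blue jack body, resting on the thread. Turn it backward (anticlockwise seen from above) until it rides up and drops off the end of the thread, then forward (clockwise) one full turn so that it is started, and keep hold of its head: the program finishes while still gripping the started, upright screw. Leave the other parts in the bin and the things on the table where they are.

Things in the scene. Friction and masses are not known exactly. Their poses are not given: they have to be found in the camera images.
- hex_screw: The screw to start: bright steel jack screw, 93 mm long, about 0.4 kg, the only one with a hexagonal head; stands upright in a bin compartment. Origin: centre of its underside, z up its axis. From the bottom: plain pilot 22.4 mm across, 30 mm long, foot chamfered to 19 mm; right-hand thread 30 mm across, 6 mm pitch, from 30 to 60 mm; neck; head from 64 to 88 mm; low brass button above.
- jack: Blue cast screw-jack body, bolted down: round flange 96 mm across, upright boss 60 mm across, open bore from above, 90 mm high. Origin: centre of its underside, z up the bore's axis. Put in from above, the screw's underside rests 46 to 52 mm above this origin, depending on how it is turned; turning it backward it climbs 1 mm per 60 degrees up to 52 mm, then falls to 46 mm.
- jack_mouth (a point): Centre of the jack's mouth, in the plane of its top rim, 90 mm above the table. The mouth is chamfered from 38 to 32.6 mm across; 8 mm down begins the thread, 23.4 mm across inside, and below it a plain guide of the same width: the screw's pilot fits with 0.5 mm play all round.
- bin: Green sheet-metal parts bin, fixed, 180 mm (x) by 270 mm (y), walls 42 mm high and 4 mm thick, floor 4 mm thick; 2 by 3 compartments about 84 mm square, centres at x = -44 and 44 mm, y = -89, 0 and 89 mm from its centre. Origin: centre of its underside. One compartment is empty; which part is in which compartment varies.
- knurled_screw: Bystander in the bin: jack screw of the same set with a round knurled brass head 38 mm across, 86 mm tall, standing upright. Origin: centre of its underside.
- vee_screw: Bystander in the bin: jack screw with a dark V-shaped head about 50 by 28 mm, about 93 mm tall, standing upright. Origin: centre of its underside.
- swivel_pad: Bystander in the bin: dark steel swivel pad, 42 mm across, 14 mm high. Origin: centre of its underside.
- lock_ring: Bystander in the bin: brass lock ring, 50 mm across with a 31 mm hole, 10 mm high. Origin: centre of its underside.
- wire_stand: Bystander on the far side of the table: steel disc 100 mm across with a bent wire arm that carries a ring 150 mm up. Origin: centre of the disc's underside.
- hammer: Bystander: hammer, 300 mm long, lying on the right of the table. Origin: under its middle.
- tube_offcut: Bystander on the far side: piece of square steel tube 40 by 40 by 160 mm, lying. Origin: centre of its underside.
- angle_offcut: Bystander on the left of the table: piece of angle steel 45 by 45 by 130 mm. Origin: under the middle of its lying leg.
- hex_screw_head (a point): Centre of that screw's hexagonal head, 76 mm above its underside; axes as the screw's. Head 24 mm high, 36 mm across flats, 41.6 mm across corners; flats face along its own x axis and every 60 degrees from it. A white paint mark on top, at its +x side, helps to count turns.
- jack_thread (a point): On the bore's axis, level with the top end of the jack's oiled right-hand thread (which ends on the jack's own +x side), 82 mm above its underside. Less than a turn back finds the drop; the screw falls by its own weight if loosely gripped, else when pushed down lightly. From the drop one turn forward sinks it 6 mm, its underside then 40 mm above the jack's. It turns easily (under 0.1 N m); let go, it leans up to 0.05 rad.
- hex_screw_start (a point): Lower end of that screw's thread: 15 mm from its axis on its own +x side, 30 mm above its underside. When this end, turned backward, comes to the jack's thread end the screw drops.

How it is judged (in metres and radians):
On the way, in this order (a step that is already met when the one before it is completed fails the run):
1. the hex-headed screw is lifted out of the bin (height (world z) of hex_screw above 0.045 m and contact force between the fingers and hex_screw above 1 N), for 0.1 s.
2. standing upright in the jack's mouth and turned backward, the screw has ridden up to within 1.8 mm of the top, its thread's lower end less than about 110 degrees short of the jack's thread end (z of hex_screw in the frame of jack between 0.0502 and 0.054 m and horizontal distance between hex_screw and jack below 0.003 m and angle between hex_screw's own z axis and vertical below 0.1 rad and x of hex_screw_start in the frame of jack above -0.005 m and y of hex_screw_start in the frame of jack below 0.003 m), for 0.1 s.
3. the screw has dropped off the end of the thread by more than half a pitch (z of hex_screw in the frame of jack below 0.0484 m and horizontal distance between hex_screw and jack below 0.003 m and angle between hex_screw's own z axis and vertical below 0.1 rad), for 0.1 s.
At the end, for the whole second after the job is handed in: The hex screw stands in the jack within 3 mm of its axis and 0.1 rad of upright, its underside 38.2 to 41.8 mm above the jack's underside (0.7 to 1.3 turns past the drop), still, and gripped by the fingers with more than 5 N (z of hex_screw in the frame of jack between 0.0382 and 0.0418 m and horizontal distance between hex_screw and jack below 0.003 m and angle between hex_screw's own z axis and vertical below 0.1 rad and contact force between the fingers and hex_screw above 5 N and linear speed of hex_screw below 0.02 m/s and angular speed of hex_screw below 0.2 rad/s); the arm keeps its last pose, push and grip.
It fails at once if another part in the bin (knurled screw, vee screw, swivel pad, lock ring) is moved by more than 25 mm (distance of any of knurled_screw, vee_screw, swivel_pad, lock_ring from where it was at the start of the episode above 0.025 m).
It fails at once if a thing on the table (wire stand, hammer, tube offcut, angle offcut) is moved by more than 25 mm (distance of any of wire_stand, hammer, tube_offcut, angle_offcut from where it was at the start of the episode above 0.025 m).
It also fails if it takes over 72 s, if anything falls off the work surface, if the arm or the gripper's body presses on something with over 40 N, if the wrist force passes 120 N, or if a joint passes its speed limit or range.

## Working session

There is one attempt and no reset: what is moved stays moved. The work goes in short steps, Python scripts to look and compute and a tool call to move; the robot and the scene stay as the last step left them, time stands still between calls to the robot, and variables do not carry over. Pictures are saved under pics/ and viewed, at most 10 in all, crops included, and the job is handed in when it is done.

Besides the shell and the picture viewer there is one more tool, called by a JSON object that holds its "name" and its "arguments", one argument or row to a line. apply_moves: Moves the arm, as the interface text tells. Its arguments: {"type":"object","properties":{"targets":{"type":"array","items":{"type":"object","properties":{"dp":{"type":"array","items":{"type":"number"}},"yaw":{"type":"number"}}}},"grip":{"type":"number"},"squeeze":{"type":"number"}},"required":["targets"]}

```bash
mkdir -p pics; ls; cat > h.py <<'E'
import numpy as np, cv2
from plant import get_state, cams, r
def cap(n): return cams.capture(n)
def save(c,name,crop=None,s=1):
    im=c["image"][...,::-1]
    if crop: x0,y0,x1,y1=crop; im=im[y0:y1,x0:x1]
    cv2.imwrite("pics/"+name,cv2.resize(im,None,fx=s,fy=s,interpolation=cv2.INTER_CUBIC))
def ray(c,u,v,z):
    R,t=np.array(c["R"]),np.array(c["t"]); C=-R.T@t
    d=R.T@np.array([(u-c["cx"])/c["fx"],(v-c["cy"])/c["fy"],1]); return C+d*(z-C[2])/d[2]
def proj(c,X):
    p=np.array(c["R"])@np.array(X)+c["t"]; return c["fx"]*p[0]/p[2]+c["cx"],c["fy"]*p[1]/p[2]+c["cy"]
def cloud(c):
    v,u=np.mgrid[0:480,0:640]; d=c["range_z"]
    P=np.stack([(u-c["cx"])/c["fx"]*d,(v-c["cy"])/c["fy"]*d,d],-1)
    return (P-c["t"])@np.array(c["R"])
E
python3 - <<'E'
from h import *
print(get_state())
for n in("top","side"):
    c=cap(n); save(c,n+"0.png"); print(n,-np.array(c["R"]).T@c["t"],c["fx"],np.array(c["R"]).round(3).tolist())
E
```

```text
pics
{'time_s': 0.0, 'joints': array([-5.38526359e+01,  2.05920573e+01,  6.33236065e-01, -2.24857638e-02,
       -7.01350768e+01, -1.65072649e+01]), 'qd': array([-0.0048581 , -0.06378734, -0.00999102,  0.02619082, -0.03751807,
        0.01275563]), 'joint_torque': array([ 1.08488846e-04, -5.82706475e+01,  2.93060589e+01,  6.99741259e+00,
        6.76023628e-03, -2.32443081e-04]), 'tcp_pos': array([ 0.22671351, -0.6352994 ,  0.24760411]), 'eef_rot': array([ 1.79903965e+02, -6.41617819e-03, -1.60367553e+02]), 'contact_force': array([-0.30454304, -0.2282968 , -0.48609753]), 'moment': array([0.0029418 , 0.01366062, 0.02382423]), 'gripper_force': 0.0, 'gripper_width': 0.08775069684849256}
top [ 0.21729166 -0.05807478  1.5858298 ] 586.8122041239401 [[0.001, -1.0, -0.005], [-0.975, 0.001, -0.22], [0.22, 0.005, -0.975]]
side [0.30540352 1.37944998 0.93185585] 614.764589559595 [[-0.984, -0.176, 0.01], [-0.096, 0.491, -0.866], [0.147, -0.853, -0.5]]
```

View pics/top0.png

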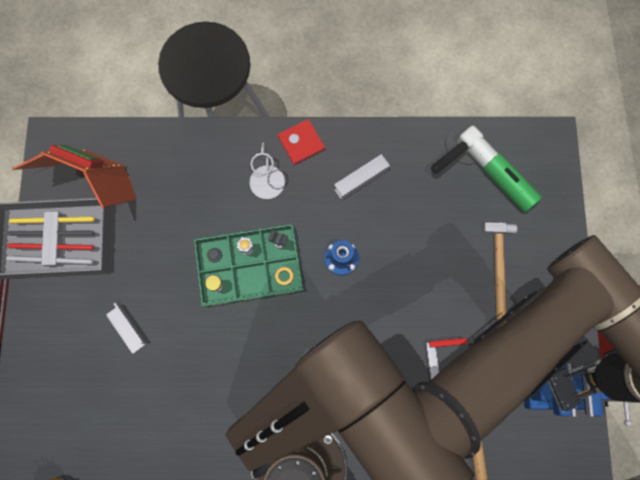

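View pics/side0.png

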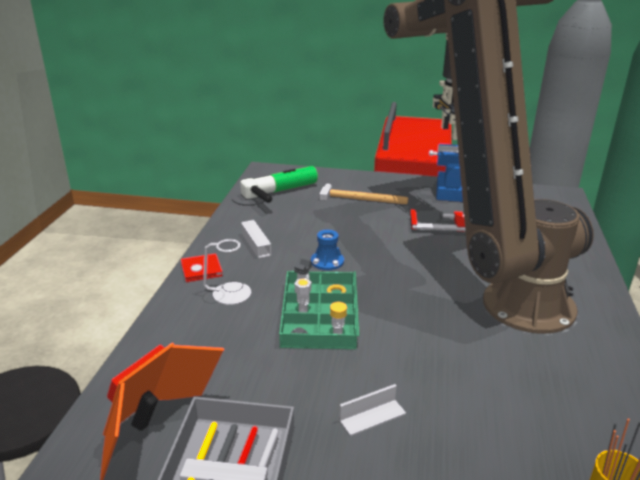

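Top view: the hex screw (brass button, steel head) is at about (245,245) in the far-middle compartment, with the vee screw at (280,240), the pad at (214,255), the knurled screw at (213,284), the ring at (284,275) and the jack at (342,255). The side view agrees, with the hex screw at (303,290) and the jack at (327,248).

```bash
python3 - <<'E'
from h import *
c=cap("top"); s=cap("side")
a=cv2.resize(c["image"][220:290,200:370,::-1],None,fx=4.5,fy=4.5,interpolation=cv2.INTER_CUBIC)
b=cv2.resize(s["image"][225:325,270:370,::-1],None,fx=2.6,fy=2.6,interpolation=cv2.INTER_CUBIC)
can=np.zeros((590,765,3),np.uint8); can[:a.shape[0],:a.shape[1]]=a; can[320:320+b.shape[0],:b.shape[1]]=b
h=cv2.resize(c["image"][230:258,232:260,::-1],None,fx=9,fy=9,interpolation=cv2.INTER_CUBIC); can[320:320+252,300:552]=h
cv2.imwrite("pics/z1.png",can)
def cent(m): 
    n,l,st,ce=cv2.connectedComponentsWithStats(m.astype(np.uint8)); return [(ce[i].round(2),st[i].tolist()) for i in range(1,n) if st[i,4]>8]
for nm,k,zb in(("top",c,.0945),("side",s,.0945)):
    hsv=cv2.cvtColor(k["image"],cv2.COLOR_RGB2HSV); H,S,V=cv2.split(hsv)
    m=(H>15)&(H<35)&(S>110)&(V>120)
    box=np.zeros_like(m)
    if nm=="top": box[228:262,230:262]=1
    else: box[270:315,290:318]=1
    for ce,st in cent(m&box): print(nm,"button",ce,st,ray(k,*ce,zb))
    m=(H>100)&(H<125)&(S>130)&(V>60)
    box[:]=0; 
    if nm=="top": box[220:290,310:370]=1
    else: box[220:275,300:350]=1
    for ce,st in cent(m&box): print(nm,"jack",ce,st)
    P=cloud(k); q=box&(P[...,2]>.085)&(P[...,2]<.1); pp=P[q]; print("rim pts",len(pp),pp.mean(0),pp.min(0),pp.max(0))
    box[:]=0
    if nm=="top": box[228:262,230:262]=1
    else: box[270:315,290:318]=1
    q=box&(P[...,2]>.082)&(P[...,2]<.1); pp=P[q]; print("head pts",len(pp),pp.mean(0),pp.min(0),pp.max(0))
E
```

```text
top button [244.24 243.92] [241, 240, 8, 8, 49] [0.56899372 0.14680574 0.0945    ]
top jack [341.07 258.15] [325, 241, 34, 34, 605]
top jack [342.14 252.14] [340, 250, 5, 5, 21]
rim pts 270 [ 0.55072519 -0.10897966  0.09033037] [ 0.52122704 -0.1375821   0.08509472] [ 0.5806719  -0.07981664  0.09948354]
head pts 160 [0.56673803 0.14708495 0.09351118] [0.54854589 0.12691572 0.08218639] [0.58601186 0.16689611 0.09995793]
side button [302.5 282. ] [299, 280, 8, 5, 36] [0.5672603 0.1475338 0.0945   ]
side jack [327.45 250.82] [311, 230, 33, 40, 767]
rim pts 227 [ 0.56168398 -0.04682015  0.0892536 ] [ 0.52086154 -0.14243199  0.08503931] [0.59532823 0.08544839 0.09770258]
head pts 161 [0.56798322 0.14652825 0.09028267] [0.54901186 0.07629326 0.0821423 ] [0.59603635 0.17054768 0.09803349]
```

View pics/z1.png

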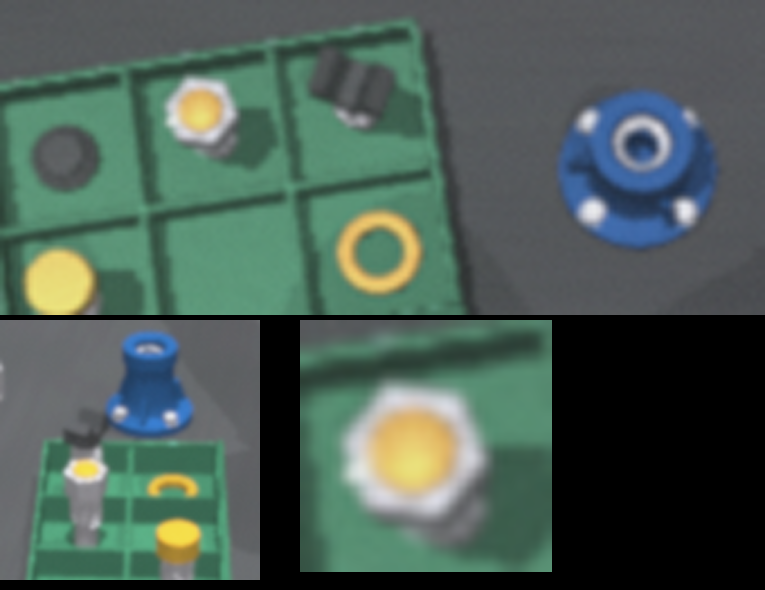

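The detail view confirms it: the hex head is centred at about (0.568, 0.147), and a pair of flats faces nearly along world x (about -4°). The jack's mouth is at about (0.551, -0.109).

{"name": "apply_moves", "arguments": {
  "targets": [
    {"dp":[0.341,0.783,-0.01],"yaw":66},
    {"dp":[0.341,0.783,-0.01],"yaw":66},
    {"dp":[0.341,0.783,-0.01],"yaw":66},
    {"dp":[0.341,0.783,-0.01],"yaw":66},
    {"dp":[0.341,0.783,-0.01],"yaw":66},
    {"dp":[0.341,0.783,-0.01],"yaw":66},
    {"dp":[0.341,0.783,-0.01],"yaw":66},
    {"dp":[0.341,0.783,-0.01],"yaw":66},
    {"dp":[0.341,0.783,-0.01],"yaw":66},
    {"dp":[0.341,0.783,-0.01],"yaw":66},
    {"dp":[0.341,0.783,-0.01],"yaw":66},
    {"dp":[0.341,0.783,-0.01],"yaw":66},
    {"dp":[0.341,0.783,-0.01],"yaw":66},
    {"dp":[0.341,0.783,-0.01],"yaw":66},
    {"dp":[0.341,0.783,-0.01],"yaw":66},
    {"dp":[0.341,0.783,-0.01],"yaw":66},
    {"dp":[0.341,0.783,-0.01],"yaw":66},
    {"dp":[0.341,0.783,-0.01],"yaw":66},
    {"dp":[0.341,0.783,-0.01],"yaw":66},
    {"dp":[0.341,0.783,-0.01],"yaw":66}
  ],
  "grip": -0.5
}}

```text
time_s: 1.87
tcp_pos: [0.5599, 0.1304, 0.2389]
eef_rot: [-180.0, 0.0, -94.3]
contact_force: [1.0, -1.1, -0.6]
gripper_width: 0.0656
gripper_force: 0.0
```

{"name": "apply_moves", "arguments": {
  "targets": [
    {"dp":[0,0,0],"yaw":0},
    {"dp":[0,0,0],"yaw":0},
    {"dp":[0,0,0],"yaw":0}
  ]
}}

```text
time_s: 2.12
tcp_pos: [0.5592, 0.1284, 0.2382]
eef_rot: [179.9, -0.0, -94.3]
contact_force: [-0.7, -0.6, -0.6]
gripper_width: 0.0658
gripper_force: 0.0
```

{"name": "apply_moves", "arguments": {
  "targets": [
    {"dp":[0.009,0.0185,0]},
    {"dp":[0.009,0.0185,-0.03]},
    {"dp":[0.009,0.0185,-0.06]},
    {"dp":[0.009,0.0185,-0.09]},
    {"dp":[0.009,0.0185,-0.12]},
    {"dp":[0.009,0.0185,-0.14]},
    {"dp":[0.009,0.0185,-0.154]},
    {"dp":[0.009,0.0185,-0.154]},
    {"dp":[0.009,0.0185,-0.154]},
    {"dp":[0.009,0.0185,-0.154]}
  ]
}}

```text
$.targets[0]: bad value
```

```bash
python3 - <<'E'
from h import *
c=cap("top"); s=cap("side")
a=cv2.resize(c["image"][210:290,200:290,::-1],None,fx=4.4,fy=4.4,interpolation=cv2.INTER_CUBIC)
b=cv2.resize(s["image"][245:325,260:350,::-1],None,fx=4.4,fy=4.4,interpolation=cv2.INTER_CUBIC)
cv2.imwrite("pics/z2.png",np.hstack([a,b])); print(get_state()["tcp_pos"])
E
```

```text
[0.55915883 0.1274134  0.23884846]
```

View pics/z2.png

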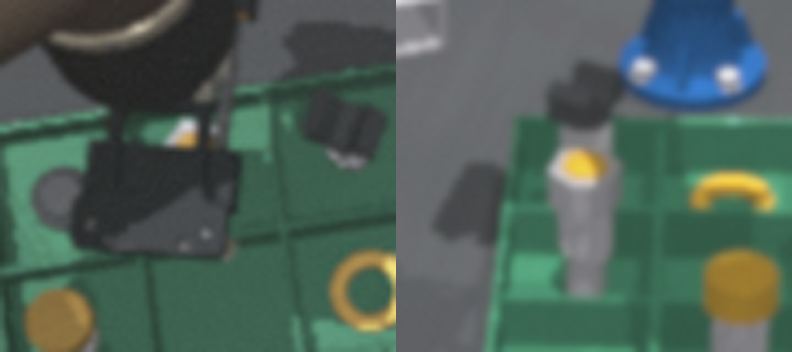

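The gripper is above the bin, not yet down, because a row without yaw is refused. Before descending I'll check the wire stand's clearance to the gripper body (193 mm long, lying along x).

```bash
python3 - <<'E'
from h import *
for n in("top","side"):
    c=cap(n); P=cloud(c); m=(P[...,0]>.6)&(P[...,0]<.85)&(P[...,1]>0)&(P[...,1]<.25)&(P[...,2]>.1)&(P[...,2]<.17)
    v,u=np.nonzero(m); p=P[m]
    if n=="top": k=(v<200)
    else: k=(u<260)
    p=p[k]; print(n,len(p),p[:,:].min(0),p.max(0),np.median(p,0))
    i=np.argsort(p[:,0])[:12]; print(p[i].round(3).tolist())
E
```

```text
top 174 [0.74052759 0.07049721 0.10251272] [0.83319547 0.13023274 0.15950661] [0.78036432 0.09990244 0.15142477]
[[0.741, 0.098, 0.153], [0.741, 0.093, 0.152], [0.741, 0.108, 0.158], [0.742, 0.096, 0.15], [0.742, 0.104, 0.15], [0.742, 0.101, 0.148], [0.743, 0.093, 0.155], [0.743, 0.106, 0.155], [0.743, 0.098, 0.155], [0.743, 0.107, 0.147], [0.743, 0.111, 0.153], [0.743, 0.114, 0.153]]
side 178 [0.74010081 0.06584867 0.10057181] [0.83719544 0.1315435  0.15337017] [0.78815896 0.09896972 0.14741989]
[[0.74, 0.099, 0.15], [0.741, 0.098, 0.146], [0.741, 0.105, 0.147], [0.742, 0.103, 0.149], [0.742, 0.102, 0.151], [0.742, 0.11, 0.15], [0.742, 0.092, 0.148], [0.743, 0.091, 0.151], [0.743, 0.108, 0.146], [0.743, 0.106, 0.15], [0.744, 0.095, 0.15], [0.744, 0.113, 0.148]]
```

The ring starts at x = 0.74 and the gripper body reaches 0.665, so it clears. Descending.

{"name": "apply_moves", "arguments": {
  "targets": [
    {"dp":[0.009,0.0185,0],"yaw":0},
    {"dp":[0.009,0.0185,-0.03],"yaw":0},
    {"dp":[0.009,0.0185,-0.06],"yaw":0},
    {"dp":[0.009,0.0185,-0.09],"yaw":0},
    {"dp":[0.009,0.0185,-0.12],"yaw":0},
    {"dp":[0.009,0.0185,-0.14],"yaw":0},
    {"dp":[0.009,0.0185,-0.154],"yaw":0},
    {"dp":[0.009,0.0185,-0.154],"yaw":0},
    {"dp":[0.009,0.0185,-0.154],"yaw":0},
    {"dp":[0.009,0.0185,-0.154],"yaw":0}
  ]
}}

```text
time_s: 3.15
tcp_pos: [0.5693, 0.1467, 0.0861]
eef_rot: [-179.9, 0.0, -94.4]
contact_force: [-0.4, 0.5, 0.1]
gripper_width: 0.0663
gripper_force: 0.0
```

{"name": "apply_moves", "arguments": {
  "targets": [
    {"dp":[0,0,0],"yaw":0},
    {"dp":[0,0,0],"yaw":0},
    {"dp":[0,0,0],"yaw":0},
    {"dp":[0,0,0],"yaw":0},
    {"dp":[0,0,0],"yaw":0},
    {"dp":[0,0,0],"yaw":0},
    {"dp":[0,0,0],"yaw":0},
    {"dp":[0,0,0],"yaw":0}
  ],
  "grip": 1,
  "squeeze": 25
}}

```text
time_s: 3.82
tcp_pos: [0.5688, 0.1469, 0.0851]
eef_rot: [-180.0, 0.0, -94.3]
contact_force: [-1.0, 0.2, 3.0]
gripper_width: 0.036
gripper_force: 24.7
```

{"name": "apply_moves", "arguments": {
  "targets": [
    {"dp":[0,0,0.02],"yaw":0},
    {"dp":[0,0,0.04],"yaw":0},
    {"dp":[0,0,0.07],"yaw":0},
    {"dp":[0,0,0.1],"yaw":0},
    {"dp":[0,0,0.13],"yaw":0},
    {"dp":[0,0,0.13],"yaw":0},
    {"dp":[0,-0.03,0.13],"yaw":0},
    {"dp":[-0.005,-0.06,0.13],"yaw":0},
    {"dp":[-0.01,-0.1,0.13],"yaw":0},
    {"dp":[-0.018,-0.14,0.13],"yaw":0},
    {"dp":[-0.018,-0.18,0.13],"yaw":0},
    {"dp":[-0.018,-0.22,0.13],"yaw":0},
    {"dp":[-0.018,-0.256,0.13],"yaw":0},
    {"dp":[-0.018,-0.256,0.13],"yaw":0},
    {"dp":[-0.018,-0.256,0.13],"yaw":0},
    {"dp":[-0.018,-0.256,0.13],"yaw":0}
  ]
}}

```text
time_s: 5.15
tcp_pos: [0.5498, -0.1094, 0.2136]
eef_rot: [179.9, 0.0, -94.4]
contact_force: [-0.3, -0.1, -4.2]
gripper_width: 0.0361
gripper_force: 24.9
```

```bash
python3 - <<'E'
from h import *
s=cap("side"); t=cap("top"); g=[get_state()["tcp_pos"]]
for i in range(5): cap("top"); g.append(get_state()["tcp_pos"])
print(np.mean(g,0),np.std(g,0),get_state()["eef_rot"])
X=np.mean(g,0)
u,v=map(int,proj(s,[.551,-.109,.1])); a=cv2.resize(s["image"][v-50:v+50,u-40:u+40,::-1],None,fx=5,fy=5,interpolation=cv2.INTER_CUBIC)
u,v=map(int,proj(t,[.551,-.109,.1])); b=cv2.resize(t["image"][v-50:v+50,u-40:u+40,::-1],None,fx=5,fy=5,interpolation=cv2.INTER_CUBIC)
cv2.imwrite("pics/z3.png",np.hstack([a,b])[:, :800])
# bottom of screw and jack rim centre columns in side view
hsv=cv2.cvtColor(s["image"],cv2.COLOR_RGB2HSV)
P=cloud(s)
for z0,z1 in((.082,.095),(.12,.15),(.15,.18)):
    m=(abs(P[...,0]-.551)<.04)&(abs(P[...,1]+.109)<.04)&(P[...,2]>z0)&(P[...,2]<z1)
    vv,uu=np.nonzero(m); p=P[m]; print(z0,len(p),uu.min(),uu.max(),p.mean(0) if len(p) else 0,p[:,0].min(),p[:,0].max())
m=(hsv[...,0]>100)&(hsv[...,0]<125)&(hsv[...,1]>130)
for v in range(int(proj(s,[.551,-.109,.09])[1])-8,int(proj(s,[.551,-.109,.05])[1]),2):
    uu=np.nonzero(m[v,300:350])[0]+300
    if len(uu): print(v,uu.min(),uu.max(),len(uu))
print(proj(s,[X[0],X[1],.135]),proj(s,[X[0],X[1],.09]))
E
```

```text
[ 0.55054103 -0.10829399  0.21451225] [0.00012219 0.00010353 0.00022683] [ 1.79997992e+02  5.12038706e-03 -9.42812190e+01]
0.082 177 317 337 [ 0.54972959 -0.10762655  0.08726149] 0.5212272008460139 0.5790257341788267
0.12 41 325 332 [ 0.54660066 -0.10356304  0.14108698] 0.5370675693728926 0.5564323827547237
0.15 92 323 333 [ 0.54674843 -0.10413262  0.16594111] 0.5336278771858455 0.5630118042036053
230 325 328 4
232 320 335 16
234 318 336 11
236 318 336 8
238 318 336 15
240 318 336 19
242 319 336 18
244 319 335 17
(np.float64(327.12195586149824), np.float64(220.1829703351949)) (np.float64(326.9047430496655), np.float64(234.3567457621341))
```

View pics/z3.png

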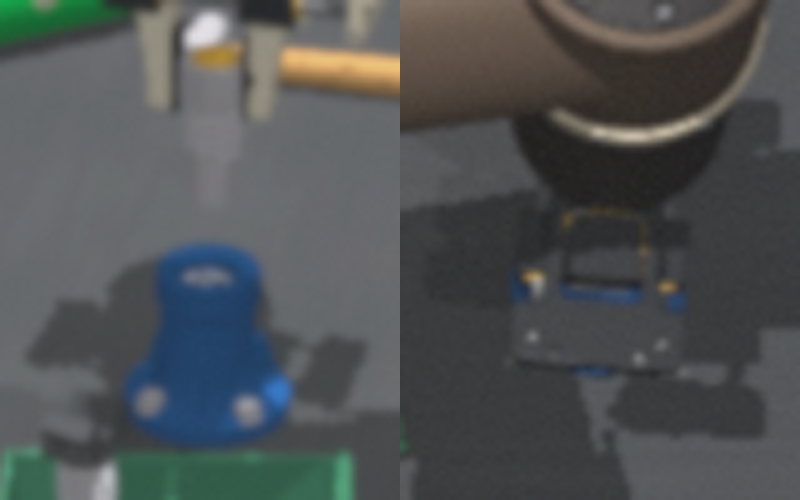

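The side view shows the held screw upright over the jack (axis at about column 212, bore at about 208 in the crop), offset by less than about 2 mm. The white mark is on the head's far (-y) side. The top view is blocked by the gripper. Lowering carefully.

{"name": "apply_moves", "arguments": {
  "targets": [
    {"dp":[0.0005,-0.0007,-0.02],"yaw":0},
    {"dp":[0.0005,-0.0007,-0.04],"yaw":0},
    {"dp":[0.0005,-0.0007,-0.044],"yaw":0},
    {"dp":[0.0005,-0.0007,-0.048],"yaw":0},
    {"dp":[0.0005,-0.0007,-0.052],"yaw":0},
    {"dp":[0.0005,-0.0007,-0.055],"yaw":0},
    {"dp":[0.0005,-0.0007,-0.055],"yaw":0}
  ]
}}

```text
time_s: 6.08
tcp_pos: [0.5513, -0.1099, 0.16]
eef_rot: [-180.0, 0.0, -94.4]
contact_force: [0.0, 0.1, -3.8]
gripper_width: 0.0357
gripper_force: 24.9
```

{"name": "apply_moves", "arguments": {
  "targets": [
    {"dp":[0,0,-0.002],"yaw":0},
    {"dp":[0,0,-0.004],"yaw":0},
    {"dp":[0,0,-0.006],"yaw":0},
    {"dp":[0,0,-0.006],"yaw":0}
  ]
}}

```text
time_s: 6.42
tcp_pos: [0.5511, -0.1097, 0.1536]
eef_rot: [-180.0, 0.0, -94.4]
contact_force: [1.1, 1.3, -4.6]
gripper_width: 0.036
gripper_force: 24.9
```

{"name": "apply_moves", "arguments": {
  "targets": [
    {"dp":[0,0,-0.003],"yaw":0},
    {"dp":[0,0,-0.006],"yaw":0},
    {"dp":[0,0,-0.009],"yaw":0},
    {"dp":[0,0,-0.012],"yaw":0},
    {"dp":[0,0,-0.015],"yaw":0},
    {"dp":[0,0,-0.015],"yaw":0}
  ]
}}

```text
time_s: 6.92
tcp_pos: [0.551, -0.1098, 0.1381]
eef_rot: [180.0, 0.0, -94.4]
contact_force: [0.5, 2.5, -5.4]
gripper_width: 0.036
gripper_force: 24.9
```

{"name": "apply_moves", "arguments": {
  "targets": [
    {"dp":[0.0002,0.0005,-0.001],"yaw":0},
    {"dp":[0.0002,0.0005,-0.002],"yaw":0},
    {"dp":[0.0002,0.0005,-0.003],"yaw":0},
    {"dp":[0.0002,0.0005,-0.004],"yaw":0},
    {"dp":[0.0002,0.0005,-0.004],"yaw":0}
  ]
}}

```text
time_s: 7.33
tcp_pos: [0.5512, -0.1095, 0.1346]
eef_rot: [180.0, -0.0, -94.4]
contact_force: [-0.3, 1.1, -3.9]
gripper_width: 0.0361
gripper_force: 24.9
```

{"name": "apply_moves", "arguments": {
  "targets": [
    {"dp":[0,0,-0.0005],"yaw":0},
    {"dp":[0,0,-0.001],"yaw":0},
    {"dp":[0,0,-0.001],"yaw":0}
  ]
}}

```text
time_s: 7.58
tcp_pos: [0.5512, -0.1095, 0.1338]
eef_rot: [180.0, -0.0, -94.4]
contact_force: [-0.3, 0.6, -4.8]
gripper_width: 0.036
gripper_force: 24.9
```

{"name": "apply_moves", "arguments": {
  "targets": [
    {"dp":[0,0,-0.0005],"yaw":0},
    {"dp":[0,0,-0.001],"yaw":0},
    {"dp":[0,0,-0.001],"yaw":0}
  ]
}}

```text
time_s: 7.83
tcp_pos: [0.5512, -0.1095, 0.1327]
eef_rot: [180.0, -0.0, -94.4]
contact_force: [0.5, 1.1, -5.0]
gripper_width: 0.0357
gripper_force: 24.9
```

{"name": "apply_moves", "arguments": {
  "targets": [
    {"dp":[0,0,-0.0005],"yaw":0},
    {"dp":[0,0,-0.001],"yaw":0},
    {"dp":[0,0,-0.001],"yaw":0}
  ]
}}

```text
time_s: 8.08
tcp_pos: [0.5512, -0.1094, 0.1317]
eef_rot: [180.0, 0.0, -94.4]
contact_force: [0.6, 0.8, -4.5]
gripper_width: 0.0358
gripper_force: 24.9
```

{"name": "apply_moves", "arguments": {
  "targets": [
    {"dp":[0,0,-0.0005],"yaw":0},
    {"dp":[0,0,-0.001],"yaw":0},
    {"dp":[0,0,-0.001],"yaw":0}
  ]
}}

```text
time_s: 8.33
tcp_pos: [0.5512, -0.1094, 0.1307]
eef_rot: [180.0, 0.0, -94.4]
contact_force: [0.2, 1.5, -4.8]
gripper_width: 0.036
gripper_force: 24.9
```

{"name": "apply_moves", "arguments": {
  "targets": [
    {"dp":[0,0.0003,-0.0005],"yaw":0},
    {"dp":[0,0.0003,-0.001],"yaw":0},
    {"dp":[0,0.0003,-0.001],"yaw":0}
  ]
}}

```text
time_s: 8.58
tcp_pos: [0.5511, -0.1092, 0.1297]
eef_rot: [180.0, -0.0, -94.4]
contact_force: [-0.7, 0.3, -3.5]
gripper_width: 0.0359
gripper_force: 24.9
```

{"name": "apply_moves", "arguments": {
  "targets": [
    {"dp":[0,0,-0.0005],"yaw":0},
    {"dp":[0,0,-0.001],"yaw":0},
    {"dp":[0,0,-0.001],"yaw":0}
  ]
}}

```text
time_s: 8.83
tcp_pos: [0.5512, -0.1092, 0.1287]
eef_rot: [180.0, -0.0, -94.4]
contact_force: [-0.0, 1.3, -4.8]
gripper_width: 0.0358
gripper_force: 24.9
```

{"name": "apply_moves", "arguments": {
  "targets": [
    {"dp":[0,0,-0.0005],"yaw":0},
    {"dp":[0,0,-0.001],"yaw":0},
    {"dp":[0,0,-0.001],"yaw":0}
  ]
}}

```text
time_s: 9.08
tcp_pos: [0.5513, -0.1092, 0.1278]
eef_rot: [-180.0, -0.0, -94.4]
contact_force: [-0.7, 0.3, -4.2]
gripper_width: 0.0358
gripper_force: 24.9
```

{"name": "apply_moves", "arguments": {
  "targets": [
    {"dp":[0,0,-0.0005],"yaw":0},
    {"dp":[0,0,-0.0007],"yaw":0},
    {"dp":[0,0,-0.0007],"yaw":0}
  ]
}}

```text
time_s: 9.33
tcp_pos: [0.5516, -0.1092, 0.1276]
eef_rot: [-180.0, -0.0, -94.3]
contact_force: [-0.3, 0.8, 2.0]
gripper_width: 0.0365
gripper_force: 24.9
```

{"name": "apply_moves", "arguments": {
  "targets": [
    {"dp":[0,0,-0.0005],"yaw":0},
    {"dp":[0,0,-0.0007],"yaw":0},
    {"dp":[0,0,-0.0007],"yaw":0}
  ]
}}

```text
time_s: 9.58
tcp_pos: [0.5519, -0.1093, 0.1276]
eef_rot: [-179.9, -0.0, -94.3]
contact_force: [-2.6, -0.3, 7.0]
gripper_width: 0.036
gripper_force: 24.9
```

Contact is at an underside height of about 46.5 mm, so about 330° of backward turning remains. I'll lift clear of the thread, turn the screw clockwise in the air and set it down again with only about 125° left.

{"name": "apply_moves", "arguments": {
  "targets": [
    {"dp":[-0.0003,0.0001,0.005],"yaw":0},
    {"dp":[-0.0003,0.0001,0.01],"yaw":0},
    {"dp":[-0.0003,0.0001,0.01],"yaw":-7},
    {"dp":[-0.0003,0.0001,0.01],"yaw":-14},
    {"dp":[-0.0003,0.0001,0.01],"yaw":-21},
    {"dp":[-0.0003,0.0001,0.01],"yaw":-28},
    {"dp":[-0.0003,0.0001,0.01],"yaw":-35},
    {"dp":[-0.0003,0.0001,0.01],"yaw":-42},
    {"dp":[-0.0003,0.0001,0.01],"yaw":-49},
    {"dp":[-0.0003,0.0001,0.01],"yaw":-56},
    {"dp":[-0.0003,0.0001,0.01],"yaw":-63},
    {"dp":[-0.0003,0.0001,0.01],"yaw":-70},
    {"dp":[-0.0003,0.0001,0.01],"yaw":-77},
    {"dp":[-0.0003,0.0001,0.01],"yaw":-84},
    {"dp":[-0.0003,0.0001,0.01],"yaw":-91},
    {"dp":[-0.0003,0.0001,0.01],"yaw":-98},
    {"dp":[-0.0003,0.0001,0.01],"yaw":-105},
    {"dp":[-0.0003,0.0001,0.01],"yaw":-112},
    {"dp":[-0.0003,0.0001,0.01],"yaw":-119},
    {"dp":[-0.0003,0.0001,0.01],"yaw":-126}
  ]
}}

```text
time_s: 11.25
tcp_pos: [0.5507, -0.1106, 0.1367]
eef_rot: [-179.9, 0.0, 139.3]
contact_force: [0.3, -6.4, -2.3]
gripper_width: 0.0356
gripper_force: 25.0
```

{"name": "apply_moves", "arguments": {
  "targets": [
    {"dp":[0,0,0],"yaw":-7},
    {"dp":[0,0,0],"yaw":-14},
    {"dp":[0,0,0],"yaw":-21},
    {"dp":[0,0,0],"yaw":-28},
    {"dp":[0,0,0],"yaw":-30},
    {"dp":[0,0,0],"yaw":-30},
    {"dp":[0,0,-0.002],"yaw":-30},
    {"dp":[0,0,-0.004],"yaw":-30},
    {"dp":[0,0,-0.004],"yaw":-30}
  ]
}}

```text
time_s: 12.0
tcp_pos: [0.5511, -0.1103, 0.1332]
eef_rot: [-180.0, 0.1, 109.7]
contact_force: [0.2, -7.6, 1.0]
gripper_width: 0.0359
gripper_force: 25.0
```

{"name": "apply_moves", "arguments": {
  "targets": [
    {"dp":[0,-0.0012,0.001],"yaw":0},
    {"dp":[0,-0.0012,0.001],"yaw":0},
    {"dp":[0,-0.0012,0],"yaw":0},
    {"dp":[0,-0.0012,0],"yaw":0}
  ]
}}

```text
time_s: 12.33
tcp_pos: [0.5511, -0.1107, 0.1331]
eef_rot: [180.0, 0.0, 109.7]
contact_force: [-1.8, -4.2, 3.6]
gripper_width: 0.0359
gripper_force: 25.0
```

{"name": "apply_moves", "arguments": {
  "targets": [
    {"dp":[0,0,-0.0005],"yaw":0},
    {"dp":[0,0,-0.001],"yaw":0},
    {"dp":[0,0,-0.001],"yaw":0}
  ]
}}

```text
time_s: 12.58
tcp_pos: [0.5512, -0.1108, 0.1327]
eef_rot: [180.0, 0.1, 109.7]
contact_force: [-4.2, -4.2, 10.5]
gripper_width: 0.0357
gripper_force: 25.0
```

{"name": "apply_moves", "arguments": {
  "targets": [
    {"dp":[0,0,-0.0005],"yaw":0},
    {"dp":[0,0,-0.0005],"yaw":0},
    {"dp":[0,0,-0.0005],"yaw":0}
  ]
}}

```text
time_s: 12.83
tcp_pos: [0.5513, -0.111, 0.1325]
eef_rot: [180.0, 0.1, 109.7]
contact_force: [-3.5, -5.1, 11.7]
gripper_width: 0.036
gripper_force: 25.0
```

{"name": "apply_moves", "arguments": {
  "targets": [
    {"dp":[-0.0006,-0.001,0.003],"yaw":0},
    {"dp":[-0.0006,-0.001,0.004],"yaw":0},
    {"dp":[-0.0006,-0.001,0.004],"yaw":0},
    {"dp":[-0.0006,-0.001,0.004],"yaw":0}
  ]
}}

```text
time_s: 13.17
tcp_pos: [0.5507, -0.111, 0.1347]
eef_rot: [180.0, -0.0, 109.7]
contact_force: [1.3, -1.7, -3.4]
gripper_width: 0.036
gripper_force: 25.0
```

{"name": "apply_moves", "arguments": {
  "targets": [
    {"dp":[0,0,-0.001],"yaw":0},
    {"dp":[0,0,-0.002],"yaw":0},
    {"dp":[0,0,-0.002],"yaw":0}
  ]
}}

```text
time_s: 13.42
tcp_pos: [0.5509, -0.1111, 0.1331]
eef_rot: [179.9, 0.0, 109.7]
contact_force: [1.8, -1.0, 0.3]
gripper_width: 0.0357
gripper_force: 25.0
```

{"name": "apply_moves", "arguments": {
  "targets": [
    {"dp":[0,0,0],"yaw":0},
    {"dp":[0,0,0],"yaw":0},
    {"dp":[0,0,0],"yaw":0},
    {"dp":[0,0,0],"yaw":0}
  ],
  "squeeze": 5
}}

```text
time_s: 13.75
tcp_pos: [0.5507, -0.1113, 0.1331]
eef_rot: [180.0, 0.0, 109.6]
contact_force: [2.1, -2.0, 1.3]
gripper_width: 0.0356
gripper_force: 5.0
```

```bash
python3 - <<'E'
from h import *
s=cap("side"); st=get_state(); print(st["tcp_pos"],st["contact_force"],st["moment"],st["gripper_force"],st["joints"].round(1))
u,v=map(int,proj(s,[.551,-.109,.1])); a=cv2.resize(s["image"][v-30:v+25,u-35:u+35,::-1],None,fx=10,fy=10,interpolation=cv2.INTER_CUBIC)
cv2.imwrite("pics/z4.png",a)
P=cloud(s)
# button top: yellow
hsv=cv2.cvtColor(s["image"],cv2.COLOR_RGB2HSV); m=(hsv[...,0]>12)&(hsv[...,0]<35)&(hsv[...,1]>110)&(hsv[...,2]>90); m[:v-30]=0; m[v+25:]=0; m[:,:u-12]=0; m[:,u+12:]=0
vv,uu=np.nonzero(m); print(uu.mean(),vv.mean(),vv.min(),vv.max(),len(uu),[proj(s,[.5508,-.111,z])[1] for z in (.141,.144)])
E
```

```text
[ 0.55061871 -0.11130635  0.13309797] [ 1.0177703  -1.87169482  1.65584453] [-0.76847505 -0.80610221 -0.00705126] 5.001196904472636 [   8.5   15.9  -22.6    0.   -51.5 -168.9]
324.47058823529414 209.47058823529412 201 221 68 [np.float64(217.8108326372459), np.float64(216.85012373833752)]
```

View pics/z4.png

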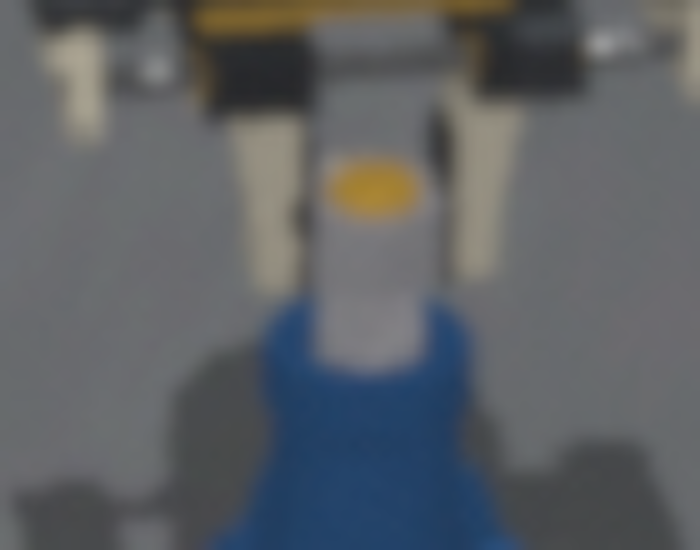

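The side crop shows the screw upright in the bore with the brass button at (372,190). It looks a little low, so I'll compare with the earlier crop numerically.

```bash
python3 - <<'E'
from h import *
s=cap("side"); u0,v0=map(int,proj(s,[.551,-.109,.1])); print(u0,v0)
def yel(im,f,du,dv,box):
    hsv=cv2.cvtColor(im,cv2.COLOR_BGR2HSV); m=(hsv[...,0]>12)&(hsv[...,0]<35)&(hsv[...,1]>110)&(hsv[...,2]>90)
    k=np.zeros_like(m); k[box[1]:box[3],box[0]:box[2]]=1; v,u=np.nonzero(m&k); return u.mean()/f+u0-du,v.mean()/f+v0-dv,(u.max()-u.min())/f,(v.max()-v.min())/f
a=yel(cv2.imread("pics/z3.png"),5,40,50,(180,40,250,75)); b=yel(cv2.imread("pics/z4.png"),10,35,30,(310,140,440,240)); print(a,b)
from scipy.optimize import brentq
za=brentq(lambda z:proj(s,[.5505,-.1083,z])[1]-a[1],0,.4); zb=brentq(lambda z:proj(s,[.5507,-.111,z])[1]-b[1],0,.4); print(za,zb, za-.2145,zb-.1331)
E
```

```text
326 231
(np.float64(329.4956381260097), np.float64(192.29983844911146), np.float64(8.4), np.float64(3.4)) (np.float64(328.4326511032939), np.float64(219.88724016629357), np.float64(7.9), np.float64(4.8))
0.22018674690762002 0.13450816277644842 0.005686746907620027 0.001408162776448424
```

```bash
python3 - <<'E'
from h import *
Q=[];J=[]
for i in range(6):
    s=cap("side"); P=cloud(s); Q.append(P[218:222,326:331]); 
    m=s["image"].astype(int); 
    J.append(P[232:240,322:334])
q=np.median(Q,0); print((q[...,2]*1000).round(1)); print((q[...,1]*1000).round(0)); print((np.median(J,0)[...,2]*1000).round(0)); print((np.median(J,0)[...,1]*1000).round(0))
st=get_state();print(st["tcp_pos"],st["contact_force"])
E
```

```text
[[143.9 142.8 142.6 141.8 143.3]
 [142.1 143.  142.6 142.4 142.6]
 [140.4 141.3 142.4 142.1 141. ]
 [139.9 138.6 139.  141.  138.6]]
[[-104. -106. -107. -109. -107.]
 [-101. -100. -101. -102. -103.]
 [ -99.  -98.  -96.  -97. -100.]
 [ -94.  -97.  -97.  -93.  -98.]]
[[ 89. 101. 103. 103. 106. 107. 105. 102. 102. 101. 101.  89.]
 [ 87.  95. 101. 102. 100. 100. 102. 101. 102. 100.  96.  87.]
 [ 88.  97.  94.  97.  96.  98.  98.  96.  97.  97.  91.  86.]
 [ 82.  89.  92.  94.  96.  95.  96.  94.  95.  91.  91.  86.]
 [ 84.  87.  90.  88.  92.  90.  90.  90.  89.  90.  86.  89.]
 [ 88.  88.  82.  88.  90.  90.  88.  89.  86.  84.  88.  91.]
 [ 89.  89.  90.  88.  89.  88.  89.  89.  88.  88.  88.  88.]
 [ 86.  87.  89.  89.  88.  88.  88.  90.  90.  88.  88.  87.]]
[[-121.  -99.  -98.  -97.  -93.  -92.  -95. -102. -102. -105. -105. -127.]
 [-120. -104.  -95.  -94.  -98.  -98.  -95.  -98.  -96. -100. -108. -125.]
 [-112.  -96. -101.  -96.  -99.  -97.  -97. -100. -100.  -99. -112. -120.]
 [-115. -104. -100.  -96.  -94.  -96.  -94.  -99.  -97. -105. -105. -116.]
 [-108. -102.  -98. -101.  -95.  -99. -100. -100. -103. -102. -109. -104.]
 [ -94.  -95. -106.  -97.  -94.  -94.  -97.  -96. -102. -106. -100.  -96.]
 [ -88.  -88.  -85.  -90.  -89.  -91.  -89.  -91.  -93.  -93.  -94.  -94.]
 [ -86.  -85.  -82.  -84.  -85.  -86.  -86.  -83.  -84.  -88.  -88.  -91.]]
[ 0.55052859 -0.11130826  0.13304742] [ 2.71649065 -2.68569616  2.26018471]
```

By depth the button top is at about 143 mm, so the underside is at about 50 mm, which agrees with the plan of about 125° to go. Turning backward while rising 1 mm per 60°.

{"name": "apply_moves", "arguments": {
  "targets": [
    {"dp":[0.0001,0,0.0001],"yaw":6},
    {"dp":[0.0002,0,0.0002],"yaw":12},
    {"dp":[0.0003,0,0.0003],"yaw":18},
    {"dp":[0.0004,0.0001,0.0004],"yaw":24},
    {"dp":[0.0005,0.0001,0.0005],"yaw":30},
    {"dp":[0.0006,0.0001,0.0006],"yaw":36},
    {"dp":[0.0007,0.0002,0.0007],"yaw":42},
    {"dp":[0.0008,0.0002,0.0008],"yaw":48},
    {"dp":[0.0009,0.0003,0.0009],"yaw":54},
    {"dp":[0.001,0.0003,0.001],"yaw":60},
    {"dp":[0.001,0.0003,0.001],"yaw":60}
  ],
  "squeeze": 8
}}

```text
time_s: 15.07
tcp_pos: [0.5501, -0.1115, 0.1332]
eef_rot: [-179.9, -0.2, 169.9]
contact_force: [1.3, -5.2, -2.3]
gripper_width: 0.0361
gripper_force: 8.0
```

```bash
cat > b.py <<'E'
from h import *
Q=[]
for i in range(4):
    s=cap("side"); P=cloud(s); hsv=cv2.cvtColor(s["image"],cv2.COLOR_RGB2HSV)
    m=(hsv[...,0]>12)&(hsv[...,0]<35)&(hsv[...,1]>110)&(hsv[...,2]>90); k=np.zeros_like(m); k[212:226,322:335]=1
    m&=k&(abs(P[...,0]-.551)<.02)&(abs(P[...,1]+.109)<.03)
    v,u=np.nonzero(m); Q.append((u.mean(),v.mean(),len(u),np.median(P[m][:,2])))
st=get_state(); print(np.mean(Q,0).round(4),st["tcp_pos"],st["contact_force"].round(1),st["moment"].round(2),st["joints"].round(0)[[0,5]])
E
python3 b.py
```

```text
[nan nan 1.5 nan] [ 0.55014244 -0.11150275  0.133165  ] [ 0.2 -5.7 -1.9] [-2.19 -0.22  0.09] [   9. -109.]b.py:7: RuntimeWarning: Mean of empty slice.
  v,u=np.nonzero(m); Q.append((u.mean(),v.mean(),len(u),np.median(P[m][:,2])))
  ret = ret.dtype.type(ret / rcount)
  return _methods._mean(a, axis=axis, dtype=dtype,
```

{"name": "apply_moves", "arguments": {
  "targets": [
    {"dp":[0,-0.0008,0],"yaw":0},
    {"dp":[0,-0.0008,0],"yaw":0},
    {"dp":[0,-0.0008,0],"yaw":0}
  ]
}}

```text
time_s: 15.52
tcp_pos: [0.5504, -0.1118, 0.1332]
eef_rot: [-180.0, -0.1, 169.6]
contact_force: [-0.2, -3.6, -3.3]
gripper_width: 0.0359
gripper_force: 8.0
```

```bash
python3 - <<'E'
from h import *
s=cap("side"); st=get_state(); print(st["tcp_pos"],st["contact_force"].round(1),st["moment"].round(2))
P=cloud(s); print((P[200:232,322:334,2]*1000).round(0).astype(int))
cv2.imwrite("pics/z5.png",cv2.resize(s["image"][196:256,291:361,::-1],None,fx=8,fy=8,interpolation=cv2.INTER_CUBIC))
E
```

```text
[ 0.55043138 -0.1117532   0.13320107] [ 0.2 -3.2 -3.9] [-1.15  0.23  0.01]
[[182 184 203 203 204 203 204 210 219 221 217 211]
 [  0  -1 179 180 182 181 182 219 219 220 215 932]
 [198 203 202   0 177 175 218 218 219 217 210 211]
 [201 201 202 201 201 215 219 219 217 214 208 202]
 [219 219 218 218 221 221 218 217 211 210 202 202]
 [218 222 219 218 220 220 217 220 218 205 197 199]
 [217 220 220 220 216 219 222 219 218 218 220 201]
 [220 217 219 219 219 219 217 221 218 221 216 201]
 [219 218 218 219 932 218 218 217 219 220 216 198]
 [215 220 218 219 932 217 220 221 219 220 214 198]
 [216 216 218 216 218 217 218 216 215 215 208 195]
 [212 213 212 214 217 212 215 213 211 212 193 192]
 [208 211 211 207 212 211 214 212 210 208 195 191]
 [202 204 204 206 209 206 207 208 205 205 186 186]
 [200 205 204 201 202 203 206 206 207 200 188 185]
 [195 194 199 201 202 203 200 203 201 197 181 181]
 [195 195 193 194 196 198 196 199 196 195 140 140]
 [190 192 192 196 193 191 190 194 193 188 140 139]
 [187 189 188 187 190 190 193 190 191 190 146 140]
 [185 184 183 185 186 184 190 188 186 186 140 142]
 [181 181 181 179 184 186 184 187 184 183 140 142]
 [178 183 181 178 181 179 181 180 180 182 136 140]
 [149 149 178 178 178 176 179 179 175 135 136 136]
 [139 144 147 145 144 146 143 136 137 137 134 134]
 [137 140 138 141 143 139 134 136 133 133 132 131]
 [134 135 136 136 136 138 133 133 133 131 127 129]
 [130 128 130 136 135 134 134 126 128 128 123 125]
 [128 132 128 133 132 133 125 123 126 120 120 121]
 [125 129 126 129 129 128 127 118 122 121 116 118]
 [125 122 125 125 122 124 124 119 117 117 116 113]
 [121 119 120 118 125 123 118 114 111 112 107 103]
 [119 116 114 119 118 120 115 103 105 107 109  99]]
```

View pics/z5.png

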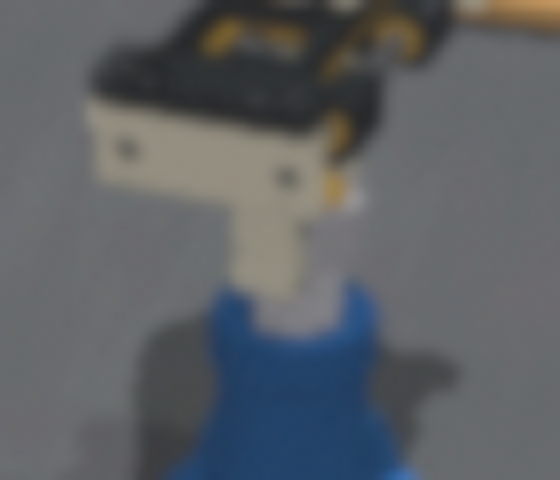

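The view shows the screw upright, with the near finger partly hiding the head; the wrist now carries its weight (Fz about -4 N). I'll probe downward for the thread.

{"name": "apply_moves", "arguments": {
  "targets": [
    {"dp":[0,-0.0004,-0.0005],"yaw":0},
    {"dp":[0,-0.0004,-0.001],"yaw":0},
    {"dp":[0,-0.0004,-0.001],"yaw":0}
  ],
  "squeeze": 15
}}

```text
time_s: 15.82
tcp_pos: [0.551, -0.1121, 0.1328]
eef_rot: [-180.0, -0.0, 169.6]
contact_force: [-1.8, -2.2, -1.9]
gripper_width: 0.0355
gripper_force: 15.0
```

{"name": "apply_moves", "arguments": {
  "targets": [
    {"dp":[0,-0.0003,-0.0005],"yaw":0},
    {"dp":[0,-0.0003,-0.001],"yaw":0},
    {"dp":[0,-0.0003,-0.001],"yaw":0}
  ]
}}

```text
time_s: 16.07
tcp_pos: [0.5518, -0.1125, 0.1325]
eef_rot: [-180.0, 0.1, 169.7]
contact_force: [-2.2, -1.7, 4.2]
gripper_width: 0.0358
gripper_force: 15.0
```

{"name": "apply_moves", "arguments": {
  "targets": [
    {"dp":[0.0001,0.0001,0.0001],"yaw":5},
    {"dp":[0.0003,0.0002,0.0002],"yaw":10},
    {"dp":[0.0004,0.0003,0.0002],"yaw":15},
    {"dp":[0.0005,0.0004,0.0003],"yaw":20},
    {"dp":[0.0006,0.0005,0.0004],"yaw":25},
    {"dp":[0.0007,0.0006,0.0005],"yaw":30},
    {"dp":[0.0008,0.0006,0.0005],"yaw":30}
  ]
}}

```text
time_s: 16.65
tcp_pos: [0.5523, -0.1121, 0.1327]
eef_rot: [-180.0, 0.0, -160.1]
contact_force: [-2.2, -2.3, 4.2]
gripper_width: 0.0358
gripper_force: 15.0
```

{"name": "apply_moves", "arguments": {
  "targets": [
    {"dp":[-0.0001,-0.0001,0.0001],"yaw":5},
    {"dp":[-0.0001,-0.0001,0.0002],"yaw":10},
    {"dp":[-0.0001,-0.0001,0.0002],"yaw":15},
    {"dp":[-0.0001,-0.0001,0.0003],"yaw":20},
    {"dp":[-0.0001,-0.0001,0.0003],"yaw":20}
  ]
}}

```text
time_s: 17.07
tcp_pos: [0.5522, -0.112, 0.1329]
eef_rot: [-180.0, 0.0, -140.3]
contact_force: [-2.1, -2.1, 2.5]
gripper_width: 0.0366
gripper_force: 15.0
```

{"name": "apply_moves", "arguments": {
  "targets": [
    {"dp":[0,0,0.0001],"yaw":5},
    {"dp":[0,0,0.0002],"yaw":10},
    {"dp":[0,0,0.0002],"yaw":10}
  ]
}}

```text
time_s: 17.32
tcp_pos: [0.552, -0.1119, 0.1329]
eef_rot: [180.0, -0.0, -130.4]
contact_force: [-1.8, -2.5, 1.7]
gripper_width: 0.0359
gripper_force: 15.0
```

{"name": "apply_moves", "arguments": {
  "targets": [
    {"dp":[0,0,0.0001],"yaw":5},
    {"dp":[0,0,0.0002],"yaw":10},
    {"dp":[0,0,0.0002],"yaw":10}
  ]
}}

```text
time_s: 17.57
tcp_pos: [0.5518, -0.1118, 0.1328]
eef_rot: [180.0, -0.0, -120.5]
contact_force: [-0.9, -2.1, -1.3]
gripper_width: 0.0358
gripper_force: 15.0
```

{"name": "apply_moves", "arguments": {
  "targets": [
    {"dp":[0,0,0],"yaw":5},
    {"dp":[0,0,0],"yaw":10},
    {"dp":[0,0,0],"yaw":10}
  ]
}}

```text
time_s: 17.82
tcp_pos: [0.5516, -0.1118, 0.1324]
eef_rot: [179.9, -0.0, -110.5]
contact_force: [-0.7, -2.3, -4.5]
gripper_width: 0.0361
gripper_force: 15.0
```

{"name": "apply_moves", "arguments": {
  "targets": [
    {"dp":[0,0,-0.0005],"yaw":0},
    {"dp":[0,0,-0.001],"yaw":0},
    {"dp":[0,0,-0.001],"yaw":0}
  ]
}}

```text
time_s: 18.07
tcp_pos: [0.5517, -0.1119, 0.1316]
eef_rot: [180.0, -0.0, -110.6]
contact_force: [-1.7, -1.2, -4.2]
gripper_width: 0.0358
gripper_force: 15.0
```

The support vanished at a yaw of about -118°, as predicted: that is the thread end. Lowering to let it drop.

{"name": "apply_moves", "arguments": {
  "targets": [
    {"dp":[0,0,-0.001],"yaw":0},
    {"dp":[0,0,-0.002],"yaw":0},
    {"dp":[0,0,-0.003],"yaw":0},
    {"dp":[0,0,-0.003],"yaw":0}
  ]
}}

```text
time_s: 18.4
tcp_pos: [0.5518, -0.1119, 0.1288]
eef_rot: [180.0, -0.0, -110.4]
contact_force: [-1.2, -2.1, -4.6]
gripper_width: 0.036
gripper_force: 15.0
```

{"name": "apply_moves", "arguments": {
  "targets": [
    {"dp":[0,0,-0.0005],"yaw":0},
    {"dp":[0,0,-0.001],"yaw":0},
    {"dp":[0,0,-0.001],"yaw":0}
  ]
}}

```text
time_s: 18.65
tcp_pos: [0.5522, -0.1118, 0.1284]
eef_rot: [-180.0, 0.0, -110.4]
contact_force: [-3.2, -0.9, -1.3]
gripper_width: 0.0358
gripper_force: 15.0
```

{"name": "apply_moves", "arguments": {
  "targets": [
    {"dp":[0,0,-0.0005],"yaw":0},
    {"dp":[0,0,-0.001],"yaw":0},
    {"dp":[0,0,-0.001],"yaw":0}
  ]
}}

```text
time_s: 18.9
tcp_pos: [0.5525, -0.1116, 0.1282]
eef_rot: [-179.9, 0.0, -110.3]
contact_force: [-4.5, 2.3, 5.9]
gripper_width: 0.0359
gripper_force: 15.0
```

{"name": "apply_moves", "arguments": {
  "targets": [
    {"dp":[0,0,0],"yaw":0},
    {"dp":[0,0,0],"yaw":0},
    {"dp":[0,0,0],"yaw":0},
    {"dp":[0,0,0],"yaw":0}
  ],
  "grip": -0.3
}}

```text
time_s: 19.23
tcp_pos: [0.5526, -0.1119, 0.1273]
eef_rot: [-179.9, 0.0, -110.4]
contact_force: [-1.1, 0.2, 0.8]
gripper_width: 0.0547
gripper_force: 0.0
```

```bash
cat > d.py <<'E'
from h import *
s=cap("side"); t=cap("top"); st=get_state(); print(st["tcp_pos"],st["contact_force"].round(1),st["moment"].round(2),st["joints"].round(1)[[0,5]],st["gripper_width"])
P=cloud(s); m=(abs(P[...,0]-.551)<.03)&(abs(P[...,1]+.109)<.03)
H,S,V=cv2.split(cv2.cvtColor(s["image"],cv2.COLOR_RGB2HSV))
y=m&(P[...,2]>.125)&(P[...,2]<.15)&(H>12)&(H<35)&(S>110); print("button",y.sum(),np.median(P[y],0),np.percentile(P[y][:,2],80) if y.any() else 0,np.argwhere(y).mean(0))
E
python3 d.py
```

```text
[ 0.55233415 -0.11193526  0.12713598] [-0.3  0.3 -0.4] [0.05 0.07 0.04] [  8.4 -28.8] 0.05632854734793567
button 24 [ 0.55073358 -0.10817092  0.13643545] 0.13794370536968628 [219.70833333 327.29166667]
```

The screw has dropped: the button is about 4.5 mm lower, so the underside is at about 46 mm. Now I'll recentre and turn the open gripper +180° for the forward turn.

{"name": "apply_moves", "arguments": {
  "targets": [
    {"dp":[-0.0013,0.0017,0],"yaw":0},
    {"dp":[-0.0013,0.0017,0],"yaw":7},
    {"dp":[-0.0013,0.0017,0],"yaw":14},
    {"dp":[-0.0013,0.0017,0],"yaw":21},
    {"dp":[-0.0013,0.0017,0],"yaw":28},
    {"dp":[-0.0013,0.0017,0],"yaw":35},
    {"dp":[-0.0013,0.0017,0],"yaw":42},
    {"dp":[-0.0013,0.0017,0],"yaw":49},
    {"dp":[-0.0013,0.0017,0],"yaw":56},
    {"dp":[-0.0013,0.0017,0],"yaw":63},
    {"dp":[-0.0013,0.0017,0],"yaw":70},
    {"dp":[-0.0013,0.0017,0],"yaw":77},
    {"dp":[-0.0013,0.0017,0],"yaw":84},
    {"dp":[-0.0013,0.0017,0],"yaw":90}
  ]
}}

```text
time_s: 20.5
tcp_pos: [0.5507, -0.1102, 0.127]
eef_rot: [-180.0, -0.0, -20.0]
contact_force: [-0.4, -0.1, 0.4]
gripper_width: 0.0572
gripper_force: 0.0
```

{"name": "apply_moves", "arguments": {
  "targets": [
    {"dp":[0,0,0],"yaw":7},
    {"dp":[0,0,0],"yaw":14},
    {"dp":[0,0,0],"yaw":21},
    {"dp":[0,0,0],"yaw":28},
    {"dp":[0,0,0],"yaw":35},
    {"dp":[0,0,0],"yaw":42},
    {"dp":[0,0,0],"yaw":49},
    {"dp":[0,0,0],"yaw":56},
    {"dp":[0,0,0],"yaw":63},
    {"dp":[0,0,0],"yaw":70},
    {"dp":[0,0,0],"yaw":77},
    {"dp":[0,0,0],"yaw":84},
    {"dp":[0,0,0],"yaw":90},
    {"dp":[0,0,0],"yaw":90}
  ]
}}

```text
time_s: 21.67
tcp_pos: [0.5507, -0.1102, 0.1271]
eef_rot: [180.0, 0.0, 69.9]
contact_force: [0.5, 0.2, -0.0]
gripper_width: 0.0569
gripper_force: 0.0
```

```bash
python3 d.py; python3 - <<'E'
from h import *
s=cap("side")
cv2.imwrite("pics/z6.png",cv2.resize(s["image"][196:256,291:361,::-1],None,fx=9,fy=9,interpolation=cv2.INTER_CUBIC))
E
```

```text
[ 0.5507435  -0.11017921  0.12707559] [ 0.2 -0.4  0.2] [-0.09  0.04 -0.02] [  8.7 150.8] 0.0571356036753275
button 25 [ 0.55020443 -0.10715548  0.13717377] 0.13862962224570757 [219.64 327.36]
```

View pics/z6.png

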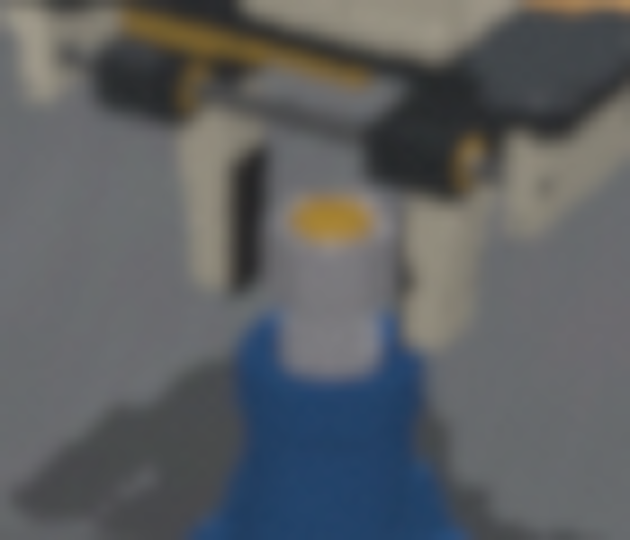

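The screw stands upright in the bore, centred between the open fingers (button at (330,220)). Gripping.

{"name": "apply_moves", "arguments": {
  "targets": [
    {"dp":[0,0,0],"yaw":0},
    {"dp":[0,0,0],"yaw":0},
    {"dp":[0,0,0],"yaw":0},
    {"dp":[0,0,0],"yaw":0},
    {"dp":[0,0,0],"yaw":0},
    {"dp":[0,0,0],"yaw":0}
  ],
  "grip": 1,
  "squeeze": 12
}}

```text
time_s: 22.32
tcp_pos: [0.5512, -0.1103, 0.1273]
eef_rot: [180.0, -0.0, 69.6]
contact_force: [1.9, -0.6, -0.2]
gripper_width: 0.0361
gripper_force: 12.0
```

{"name": "apply_moves", "arguments": {
  "targets": [
    {"dp":[0,0,-0.0001],"yaw":-6},
    {"dp":[0,0,-0.0002],"yaw":-12},
    {"dp":[0,0,-0.0003],"yaw":-18},
    {"dp":[0,0,-0.0004],"yaw":-24},
    {"dp":[0,0,-0.0005],"yaw":-30},
    {"dp":[0,0,-0.0006],"yaw":-36},
    {"dp":[0,0,-0.0007],"yaw":-42},
    {"dp":[0,0,-0.0008],"yaw":-48},
    {"dp":[0,0,-0.0009],"yaw":-54},
    {"dp":[0,0,-0.001],"yaw":-60},
    {"dp":[0,0,-0.001],"yaw":-60}
  ]
}}

```text
time_s: 23.23
tcp_pos: [0.552, -0.1113, 0.1266]
eef_rot: [179.9, -0.1, 9.3]
contact_force: [4.4, -6.9, -1.9]
gripper_width: 0.0359
gripper_force: 12.0
```

{"name": "apply_moves", "arguments": {
  "targets": [
    {"dp":[0.0005,-0.001,0],"yaw":0},
    {"dp":[0.0005,-0.001,0],"yaw":0},
    {"dp":[0.0005,-0.001,-0.0001],"yaw":-6},
    {"dp":[0.0005,-0.0011,-0.0002],"yaw":-12},
    {"dp":[0.0005,-0.0012,-0.0003],"yaw":-18},
    {"dp":[0.0005,-0.0012,-0.0004],"yaw":-24},
    {"dp":[0.0005,-0.0013,-0.0005],"yaw":-30},
    {"dp":[0.0005,-0.0013,-0.0005],"yaw":-30}
  ]
}}

```text
time_s: 23.9
tcp_pos: [0.5518, -0.1122, 0.1262]
eef_rot: [180.0, -0.1, -20.7]
contact_force: [2.2, -4.1, 1.5]
gripper_width: 0.036
gripper_force: 12.0
```

{"name": "apply_moves", "arguments": {
  "targets": [
    {"dp":[0.0002,-0.0005,-0.0001],"yaw":-6},
    {"dp":[0.0002,-0.0006,-0.0002],"yaw":-12},
    {"dp":[0.0002,-0.0006,-0.0003],"yaw":-18},
    {"dp":[0.0002,-0.0006,-0.0004],"yaw":-24},
    {"dp":[0.0001,-0.0006,-0.0005],"yaw":-30},
    {"dp":[0,-0.0006,-0.0006],"yaw":-36},
    {"dp":[0,-0.0006,-0.0007],"yaw":-40},
    {"dp":[0,-0.0006,-0.0007],"yaw":-40}
  ]
}}

```text
time_s: 24.57
tcp_pos: [0.5515, -0.1127, 0.1255]
eef_rot: [-180.0, -0.1, -60.5]
contact_force: [-0.4, -4.4, 4.5]
gripper_width: 0.0362
gripper_force: 12.0
```

{"name": "apply_moves", "arguments": {
  "targets": [
    {"dp":[0,-0.0001,-0.0001],"yaw":-6},
    {"dp":[0,-0.0002,-0.0002],"yaw":-12},
    {"dp":[0,-0.0002,-0.0003],"yaw":-18},
    {"dp":[0,-0.0002,-0.0004],"yaw":-24},
    {"dp":[0,-0.0002,-0.0005],"yaw":-30},
    {"dp":[0,-0.0002,-0.0005],"yaw":-30}
  ]
}}

```text
time_s: 25.07
tcp_pos: [0.5514, -0.1128, 0.125]
eef_rot: [-180.0, -0.0, -90.6]
contact_force: [0.1, -5.1, 4.9]
gripper_width: 0.036
gripper_force: 12.0
```

{"name": "apply_moves", "arguments": {
  "targets": [
    {"dp":[0,-0.0004,-0.0001],"yaw":-6},
    {"dp":[0,-0.0006,-0.0002],"yaw":-12},
    {"dp":[0,-0.0006,-0.0003],"yaw":-18},
    {"dp":[-0.0001,-0.0006,-0.0004],"yaw":-24},
    {"dp":[-0.0002,-0.0006,-0.0005],"yaw":-30},
    {"dp":[-0.0002,-0.0006,-0.0006],"yaw":-36},
    {"dp":[-0.0003,-0.0006,-0.0007],"yaw":-42},
    {"dp":[-0.0003,-0.0006,-0.0008],"yaw":-48},
    {"dp":[-0.0003,-0.0006,-0.0009],"yaw":-54},
    {"dp":[-0.0003,-0.0006,-0.001],"yaw":-60},
    {"dp":[-0.0003,-0.0006,-0.001],"yaw":-60}
  ]
}}

```text
time_s: 25.98
tcp_pos: [0.551, -0.1132, 0.1239]
eef_rot: [-180.0, 0.0, -150.6]
contact_force: [0.2, -3.8, 4.5]
gripper_width: 0.0357
gripper_force: 12.0
```

```bash
python3 d.py
```

```text
[ 0.55100476 -0.11321993  0.12390025] [-1.4 -3.9  5.4] [-1.51  0.12 -0.01] [  8.3 -68.5] 0.035952054540003754
button 1 [ 0.56210248 -0.10825712  0.131266  ] 0.13126600474525046 [221. 323.]
```

{"name": "apply_moves", "arguments": {
  "targets": [
    {"dp":[0,-0.0003,-0.0001],"yaw":-6},
    {"dp":[0,-0.0003,-0.0002],"yaw":-12},
    {"dp":[0,-0.0003,-0.0003],"yaw":-18},
    {"dp":[0,-0.0003,-0.0004],"yaw":-24},
    {"dp":[0,-0.0003,-0.0005],"yaw":-30},
    {"dp":[0,-0.0003,-0.0006],"yaw":-36},
    {"dp":[0,-0.0003,-0.0007],"yaw":-42},
    {"dp":[0,-0.0003,-0.0008],"yaw":-48},
    {"dp":[0,-0.0003,-0.0009],"yaw":-54},
    {"dp":[0,-0.0003,-0.001],"yaw":-60},
    {"dp":[0,-0.0003,-0.001],"yaw":-60}
  ]
}}

```text
time_s: 27.0
tcp_pos: [0.5509, -0.1129, 0.1228]
eef_rot: [180.0, -0.0, 149.5]
contact_force: [-0.9, -1.3, 6.7]
gripper_width: 0.0362
gripper_force: 12.0
```

{"name": "apply_moves", "arguments": {
  "targets": [
    {"dp":[0,0,-0.0001],"yaw":-6},
    {"dp":[0,0,-0.0002],"yaw":-12},
    {"dp":[0,0,-0.0003],"yaw":-18},
    {"dp":[0,0,-0.0004],"yaw":-24},
    {"dp":[0,0,-0.0005],"yaw":-30},
    {"dp":[0,0,-0.0006],"yaw":-36},
    {"dp":[0,0,-0.0007],"yaw":-40},
    {"dp":[0,0,-0.0007],"yaw":-40}
  ]
}}

```text
time_s: 27.67
tcp_pos: [0.5512, -0.1127, 0.1222]
eef_rot: [180.0, -0.0, 109.6]
contact_force: [-1.8, 1.7, 6.5]
gripper_width: 0.0359
gripper_force: 12.0
```

```bash
python3 d.py; python3 - <<'E'
from h import *
s=cap("side")
cv2.imwrite("pics/z7.png",cv2.resize(s["image"][196:256,291:361,::-1],None,fx=9,fy=9,interpolation=cv2.INTER_CUBIC))
E
```

```text
[ 0.55114098 -0.11272318  0.12217747] [-0.4  0.8  6.1] [0.14 0.19 0.01] [   8.4 -168.5] 0.03583048344813944
button 24 [ 0.55022009 -0.11051798  0.13149955] 0.1324260520237932 [221.16666667 327.20833333]
```

View pics/z7.png

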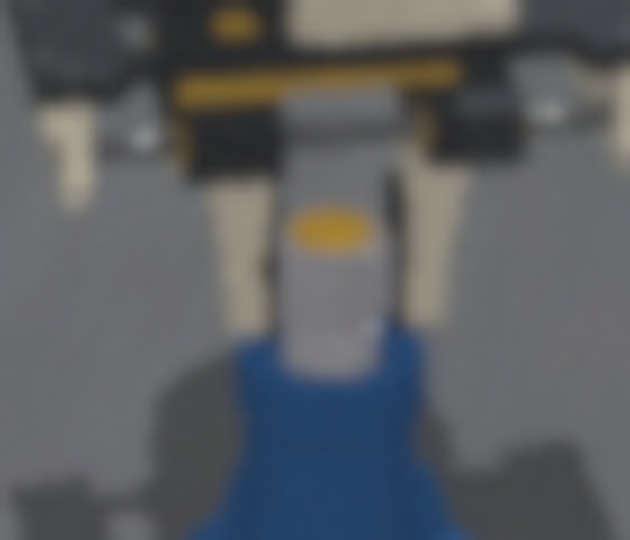

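The crop shows the screw upright and gripped, 5–6 mm lower than at the drop (button at (330,230)). It has turned 320° forward, which puts the underside at about 40.5 mm. Handing in.

```bash
python3 -c "
from h import *
print(r.close_job())"
```

```text
the job is handed in; nothing more can be done
None
```

The job is handed in, but no verdict was returned: the hex screw stands upright in the jack, started about 0.9 turn past the drop (underside about 40.5 mm, estimated), still gripped at 12 N after about 28 of the 72 s.

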